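# Load the sloped feed rack with snowshoe parts

### The job

Load the sloped feed rack in numbered order: first put the aluminium crossbar in the lane whose bridge carries one stud, then the brass pivot pin in the lane with two studs. Each part lies lengthwise in its lane and is slid down the slope, under the little bridge, until its end rests against the stop at the bottom. Leave the buckle, screwdriver and shackle ring where they are.

Things in the scene. Friction and masses are not known exactly. Their poses are not given: they have to be found in the camera images.
- crossbar_center (a point): centre of the silver aluminium crossbar, a loose square bar 100 mm long (its x axis), 24 mm wide and 24 mm high with two dark dots on top, 0.15 kg; it starts lying flat on the cart top. Either end may go first
- pin_center (a point): centre of the chunky brass pivot pin, loose, lying along its x axis, 76 mm long: a round shaft 18 mm in diameter and 48 mm long between two square ends, each 14 mm long and 24 x 24 mm, which keep it from rolling; 0.2 kg; it starts lying flat on the cart top, shaft axis 12 mm up. Either end may go first
- rack: plywood board 290 x 200 x 12 mm, fixed, under the three equal steel lanes. The lanes stand side by side, 60 mm apart, in any order; the wooden bridge over each carries one, two or three black studs (11 mm). They slope 15 degrees down, away from the robot. Parts laid on them do not slide by themselves: push them down from their uphill end (a few newtons). Origin: underside centre
- lane1: the one-stud lane. Origin: middle of the floor at the foot of the stop; x points downhill along the floor into the stop, y across, z square out of the floor. Stop face at x = 0, 33 mm high. Floor 54 mm wide from x = -0.260 to 0. Side walls 12 mm high, 44 mm apart inside, only from x = -0.120 to 0; above that the floor is an open deck, level with its neighbours, to lay a part on
- lane2: the two-stud lane, same shape and frame as lane1. In each lane the bridge spans from x = -0.042 to -0.018, its underside 38 mm and top 44 mm above the floor (stud tops 48 mm), so a part 24 mm high slides under it
- lane3: the three-stud lane, same shape and frame as lane1; not used, stays empty
- buckle_center (a point): centre of the red tension buckle, a loose flat frame 60 x 52 x 10 mm on the cart top; leave it
- screwdriver: the worn horn-handled screwdriver, about 0.2 m long, loose on the cart top near the robot; leave it
- shackle: a steel shackle ring 52 mm across and 8 mm thick, loose on the cart top; leave it
There are look-alikes about, which are no part of the job. There is more than one size of the part that bears crossbar_center; the job needs the middle-sized. Several things look just like the part that bears pin_center: the one meant starts farthest to the robot's right.

How it is judged:
On the way, in this order (a step that is already met when the one before it is completed fails the run):
1. the crossbar rests against the stop of the one-stud lane, before the pin is home (x of crossbar_center in the frame of lane1 between -0.055 and -0.045 m and y of crossbar_center in the frame of lane1 between -0.013 and 0.013 m and z of crossbar_center in the frame of lane1 between 0.008 and 0.017 m), for 0.2 s.
2. the pin rests against the stop of the two-stud lane (x of pin_center in the frame of lane2 between -0.043 and -0.033 m and y of pin_center in the frame of lane2 between -0.013 and 0.013 m and z of pin_center in the frame of lane2 between 0.008 and 0.017 m), for 0.2 s.
At the end, for the whole second after the job is handed in: crossbar lying lengthwise on the floor of the one-stud lane and pin on that of the two-stud lane, each with its lower end within 5 mm of the stop; both let go (all of step 1 and all of step 2 and angle between the x axis of crossbar_center and the x axis of lane1, either way round below 0.25 rad and angle between the x axis of pin_center and the x axis of lane2, either way round below 0.3 rad); the robot touches nothing.
It fails at once if the buckle is moved by more than 30 mm (distance of buckle_center from where it was at the start of the episode above 0.03 m).
It fails at once if the screwdriver is moved by more than 30 mm (distance of screwdriver from where it was at the start of the episode above 0.03 m).
It fails at once if the shackle ring is moved by more than 30 mm (distance of shackle from where it was at the start of the episode above 0.03 m).
It also fails if it takes over 67 s, if anything falls off the work surface, if the arm or the gripper's body presses on something with over 40 N, if the wrist force passes 120 N, or if a joint passes its speed limit or range.

### The arm

A 6-joint arm with a two-finger parallel gripper is mounted at the origin on the work surface. World frame = base frame: x ahead of the robot, y to its left, z up, the work surface at z = 0. Lengths are in m, angles in rad, forces in N, time in s.
With the tool pointing down it reaches from about 0.3 to 0.775 m from the base axis. Payload 14.6 kg.
Tool frame: the origin (TCP) lies at the very end of the fingers, on their centre line; the grasp point (between the pads) lies 19 mm behind it; z points along the fingers, y is the line along which they close (so a half turn about z gives the same grasp; the last joint's range is limited). The gripper opens to 94 mm and grips with 3 to 60 N. Pads are 16 mm wide; open, the fingers measure 119 mm over their backs; the gripper's body (75 mm by 177 mm) begins 78 mm behind the grasp point.
Start: joints at [-1.267, 0.3, 1.521, -0, 1.321, -0.067], TCP at [0.199, -0.513, 0.205] pointing down, gripper open.
Joint ranges: [-3.03, 3.03], [-0.79, 2.21], [0.23, 2.52], [-1.04, 4.18], [0, 3.07], [-2.55, 2.55]. Speed limits (rad/s): [2.22, 2.22, 2.57, 3.14, 3.14, 3.14].

### API

Orientations are given as [roll, pitch, yaw] about the fixed x, y, z axes, in that order (R = Rz(yaw) Ry(pitch) Rx(roll)).
In Python, from station import ctrl gives the robot as it stands.
- The arm moves only by the tool move_arm, never from a script. Its argument "increments" is a list of rows, each a list of 7 numbers: the opening, from 0 (shut) to 1 (fully open), then the shift along the tool's x, y, z in units of 50 mm (1.0 is 50 mm), then the turn, a rotation vector about the tool's x, y, z in rad. In form: [[claw, tx, ty, tz, rx, ry, rz], ...]. A call has 1 to 20 rows; each row shifts and turns the commanded pose from where the row before left it, along the tool's axes as they then stand; what a row does not reach is not made up. A row lasts 1/10 s, in which the tool goes at most 50 mm and 8.59 degrees, less where a joint would pass 70% of its speed; a pose out of reach is approached as far as the arm can. A call is refused whole if a number of a shift passes 1 or a number of a turn 0.15, either way. A call with a gripper value outside its range is refused whole. The fingers move at their own pace and stop on an object; "force" is the grip in N (left out, the last holds). Time passes only in rows, so rows that do not move let the fingers close. It gives the time, the measured TCP pose, the force, the opening and the grip force at its end, in the units of the state.
- ctrl.get_obs(): the state, without advancing time (a new reading comes with each control period).
- ctrl.camera(name): name is "side" or "top" or "wrist"; returns a dict with "color" (420x560x3 uint8, blue, green, red), "K" (3x3 intrinsics, pixels), "pose" (4x4, takes a point from camera to world coordinates); the wrist camera has in their place "tool_from_camera" (4x4, takes a point from camera to tool coordinates, whose origin is the TCP and whose axes are the flange's). Camera axes: x right, y down, z forward; pixel columns grow to the right and rows downward; lengths in m; the calibration is good to about 2 mm. A picture is of the moment at which its call begins: read the wrist's pose just before it. There is no depth.
- ctrl.hand_in(): hands the job in; it is judged then, once.
Trained networks look in a picture, given as the dict that the camera call returned (one of the last four; its "shot" number tells which), for a name from the list of things; names that differ only in an ending like _2 or _b are one class to them, and where a whole thing is asked for, a point or a joint stands for the part that bears it (a point fixed in the world has none). Each returns a list of dicts, best first, with "conf" (0 to 1); they miss things now and then, are a little off and sometimes report something else, mostly with a low value. They report only what shows in the picture. A call takes as long as a camera call. They do not tell look-alikes from the thing itself.
- ctrl.cut_out(name, picture): "mask" (420x560 bool, what is visible of it) and "centre" ([row, column] in pixels, amid what is visible of it).
The state is a dict: "time_s": time; "qpos": joint angles; "joint_vel": joint speeds; "tau": joint torques, N m; "ee_pos": TCP position; "eef_rot": TCP orientation; "force": force on the tool from outside, world axes, zero at the start; "moment": the same for the moment, N m; "grip_width": finger opening in m; "grip_force": force on a finger pad.
Only numpy, scipy, OpenCV 4.12 (cv2) and the standard library are available. Lean on these libraries where they do the work, as an engineer would, in place of code of your own. Each camera call takes 0.05 s, during which the arm holds its last target. There are 200 camera calls.

## Working session

There is one attempt and no reset: what is moved stays moved. The work goes in short steps, Python scripts to look and compute and a tool call to move; the robot and the scene stay as the last step left them, time stands still between calls to the robot, and variables do not carry over. Pictures are saved under pics/ and viewed, at most 10 in all, crops included, and the job is handed in when it is done.

Besides the shell and the picture viewer there is one more tool, called after "Emit:" by a JSON object that holds its "fn" and its "kwargs". move_arm: Moves the arm, as the interface text tells. Its arguments: {"type":"object","properties":{"increments":{"type":"array","items":{"type":"array","items":{"type":"number"}}},"force":{"type":"number"}},"required":["increments"]}

```bash
mkdir -p pics; ls; cat > h.py <<'E'
import numpy as np, cv2
from station import ctrl
from scipy.spatial.transform import Rotation as R
def pose(o):
    T=np.eye(4); T[:3,:3]=R.from_euler('xyz',o['eef_rot']).as_matrix(); T[:3,3]=o['ee_pos']; return T
def shot(n):
    o=ctrl.get_obs(); p=ctrl.camera(n)
    p['T']=pose(o)@p['tool_from_camera'] if n=='wrist' else p['pose']
    return p
def px2w(p,rc,z):
    r=p['T'][:3,:3]@np.linalg.inv(p['K'])@[rc[1],rc[0],1]; c=p['T'][:3,3]
    return c+r*(z-c[2])/r[2]
def w2px(p,w):
    q=np.linalg.inv(p['T'])@np.r_[w,1]; u=p['K']@q[:3]; return (u[:2]/u[2])
def rect(m):
    c=max(cv2.findContours(m.astype(np.uint8),0,1)[0],key=cv2.contourArea); return cv2.boxPoints(cv2.minAreaRect(c))
E
python3 - <<'E'
from h import *
for n in ['top','side']:
    p=shot(n); cv2.imwrite(f'pics/{n}0.png',p['color'])
    print(n,p['T'].round(3).tolist(),p['K'].round(1).tolist())
    for k in ['crossbar_center','pin_center','rack','lane1','lane2','lane3','buckle_center','screwdriver','shackle']:
        try:
            for d in ctrl.cut_out(k,p):
                b=rect(d['mask']); e=np.array([px2w(p,c[::-1],.02)[:2] for c in b])
                print(k,round(d['conf'],2),np.round(d['centre']),px2w(p,d['centre'],.02).round(3)[:2],d['mask'].sum(), np.linalg.norm(e[1]-e[0]).round(3),np.linalg.norm(e[2]-e[1]).round(3))
        except Exception as ex: print(k,ex)
E
```

```text
pics
top [[0.029, -0.995, 0.098, 0.502], [-0.999, -0.032, -0.027, -0.044], [0.03, -0.097, -0.995, 0.959], [0.0, 0.0, 0.0, 1.0]] [[473.8, 0.0, 273.2], [0.0, 473.8, 209.1], [0.0, 0.0, 1.0]]
crossbar_center 0.77 [228. 286.] [ 0.559 -0.095] 332 0.077 0.018
crossbar_center 0.67 [202. 212.] [0.606 0.052] 4394 0.291 0.064
crossbar_center 0.57 [234. 347.] [ 0.55  -0.218] 737 0.031 0.102
pin_center 0.92 [261. 407.] [ 0.5   -0.339] 369 0.074 0.026
pin_center 0.67 [ 99. 341.] [ 0.826 -0.202] 425 0.083 0.027
rack 0.87 [234. 230.] [0.543 0.014] 1527 0.339 0.165
lane1 0.95 [187. 150.] [0.631 0.176] 4492 0.291 0.071
lane1 0.86 [194. 179.] [0.619 0.119] 4355 0.289 0.067
lane1 0.63 [204. 212.] [0.601 0.054] 4484 0.294 0.066
lane2 0.95 [187. 150.] [0.631 0.176] 4492 0.291 0.071
lane2 0.86 [194. 179.] [0.619 0.119] 4355 0.289 0.067
lane2 0.63 [204. 212.] [0.601 0.054] 4484 0.294 0.066
lane3 0.95 [187. 150.] [0.631 0.176] 4492 0.291 0.071
lane3 0.86 [194. 179.] [0.619 0.119] 4355 0.289 0.067
lane3 0.63 [204. 212.] [0.601 0.054] 4484 0.294 0.066
buckle_center 0.56 [170. 322.] [ 0.678 -0.165] 514 0.054 0.
[... 1019 characters left out ...]
 251.] [0.659 0.23 ] 1320 0.332 0.13
lane1 0.44 [284. 277.] [ 0.55  -0.221] 977 0.118 0.045
lane2 0.84 [180. 270.] [0.672 0.118] 2150 0.169 0.352
lane2 0.8 [148. 249.] [0.681 0.308] 1233 0.334 0.13
lane2 0.72 [161. 251.] [0.659 0.23 ] 1320 0.332 0.13
lane2 0.44 [284. 277.] [ 0.55  -0.221] 977 0.118 0.045
lane3 0.84 [180. 270.] [0.672 0.118] 2150 0.169 0.352
lane3 0.8 [148. 249.] [0.681 0.308] 1233 0.334 0.13
lane3 0.72 [161. 251.] [0.659 0.23 ] 1320 0.332 0.13
lane3 0.44 [284. 277.] [ 0.55  -0.221] 977 0.118 0.045
buckle_center 0.83 [252. 327.] [ 0.674 -0.178] 595 0.062 0.073
screwdriver 0.63 [342. 207.] [ 0.406 -0.295] 1466 0.202 0.034
shackle 0.61 [322. 367.] [ 0.652 -0.351] 433 0.052 0.05
```

```bash
python3 -c "
import cv2
a=cv2.imread('pics/top0.png'); cv2.imwrite('pics/top0b.png',cv2.resize(a[60:360,100:500],(800,600),interpolation=cv2.INTER_CUBIC))"
```

```text
(no output)
```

View pics/top0b.png

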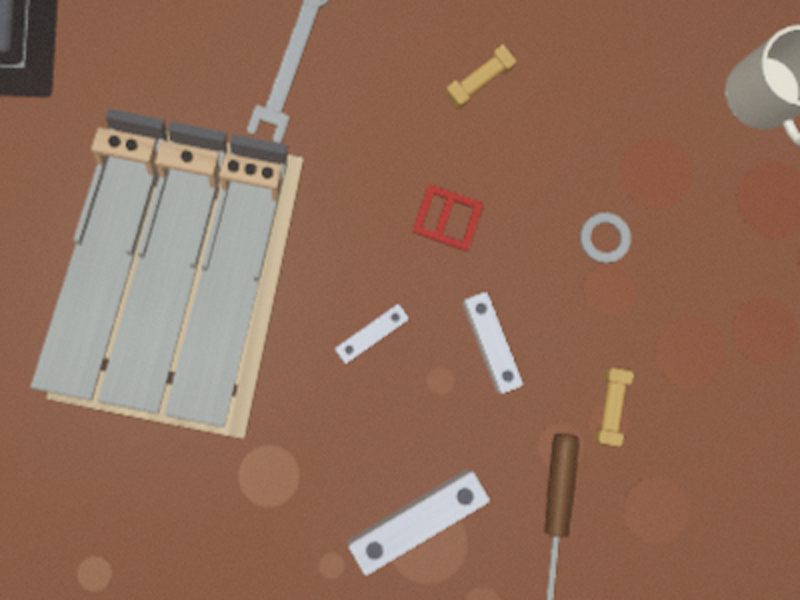

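View pics/side0.png

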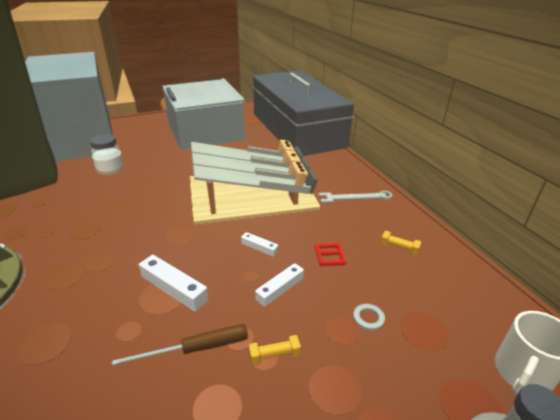

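Top view (crop): the lanes from left to right carry two, one and three studs. One-stud is at full-image (138,193) row/col, two-stud at (131,161).
- **Bars:** (228,286) is small at 77 mm, (234,347) is medium at 102 mm, and the bottom one at about (320,310) is large. The job's bar is (234,347).
- **Pins:** (99,341) has y=-0.20 and (261,407) has y=-0.34. The rightmost is (261,407).

Next I'll confirm these in one enlarged composite.

```bash
python3 -c "
import cv2,numpy as np
a=cv2.imread('pics/top0.png');s=cv2.imread('pics/side0.png')
f=lambda i,r,c,h,w,k:cv2.resize(i[r:r+h,c:c+w],(w*k,h*k),interpolation=cv2.INTER_CUBIC)
o=np.zeros((600,800,3),np.uint8)
o[:440,:640]=f(s,130,180,88,128,5)[:440,:640]
o[440:600,:800]=f(a,220,280,40,200,4)
o[440:,400:800]=f(a,240,365,40,100,4)
cv2.imwrite('pics/c1.png',o)"
```

```text
(no output)
```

View pics/c1.png

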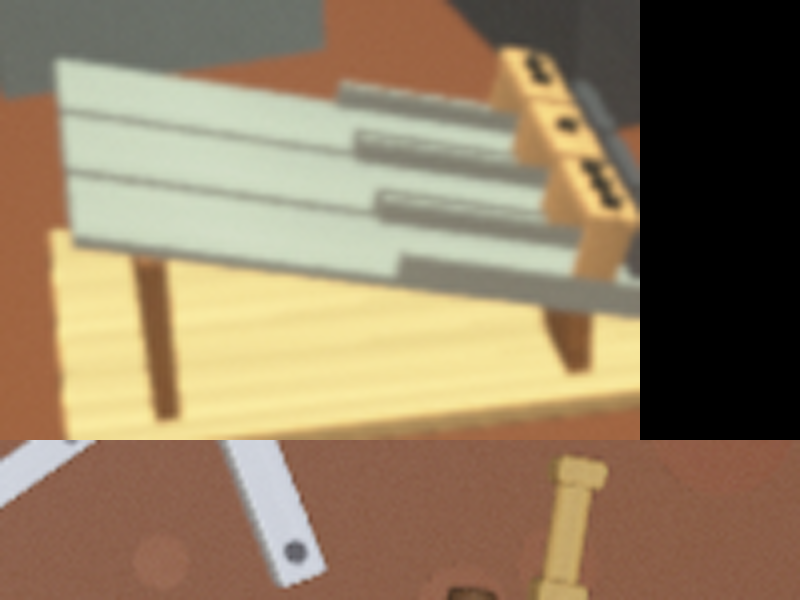

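```bash
cat > fit.py <<'E'
from h import *
from scipy.optimize import least_squares
def lane(v): # lane1 frame
    T=np.eye(4); T[:3,:3]=R.from_euler('zy',[0,0]).as_matrix(); T[:3,:3]=(R.from_euler('z',v[3])*R.from_euler('y',np.radians(15))).as_matrix(); T[:3,3]=v[:3]; return T
M=[[-.03,.06,.048],[-.03,0,.048],[-.03,-.06,.048],[-.26,.087,0],[-.26,.03,0],[-.26,-.03,0],[-.26,-.087,0]]
t=[[122.5,143],[187,157],[250,169],[32,387],[100,400],[166,412.5],[228,426]]
s=[[537,69],[567,123],[601,182],[57,60],[63,110],[69,172],[74,238]]
E
python3 - <<'E'
from fit import *
P={n:shot(n) for n in['top','side']}
tt=np.array(t)/2+[100-.25,60-.25]; ss=np.array(s)/5+[180-.4,130-.4]
def res(v):
    W=[(lane(v)@np.r_[m,1])[:3] for m in M]
    return np.r_[[w2px(P['top'],w)-q for w,q in zip(W,tt)],[w2px(P['side'],w)-q for w,q in zip(W,ss)]].ravel()
r=least_squares(res,[.7,.1,.04,0]); print(r.x.round(4)); print(r.fun.round(1))
np.save('lane.npy',r.x)
# parts: axis from cutouts
for n in P:
  for k,xy in [('crossbar_center',(.55,-.218)),('pin_center',(.5,-.34))]:
    d=min(ctrl.cut_out(k,P[n]),key=lambda d:np.hypot(*(px2w(P[n],d['centre'],.02)[:2]-xy)))
    b=rect(d['mask']); c=b.mean(0)
    z=.018; e=np.array([px2w(P[n],q[::-1],z)[:2] for q in b]); l=[e[1]-e[0],e[2]-e[1]]; a=max(l,key=np.linalg.norm)
    print(n,k,px2w(P[n],c[::-1],z)[:2].round(4),np.degrees(np.arctan2(a[1],a[0])).round(1),[np.linalg.norm(q).round(3) for q in l])
E
```

```text
[ 0.7321  0.0808  0.0462 -0.1607]
[ 0.5 -0.6  0.3 -1.3  0.8 -1.1  0.8  0.4 -1.3  0.  -0.8  0.2 -0.  -0.4
 -0.3 -0.2 -0.  -0.2  0.1 -0.1 -1.1  0.3 -1.   0.7 -0.7  0.5 -0.1  0.3]
top crossbar_center [ 0.5543 -0.2157] -158.0 [np.float64(0.03), np.float64(0.102)]
top pin_center [ 0.4964 -0.3381] -7.3 [np.float64(0.078), np.float64(0.031)]
side crossbar_center [ 0.5545 -0.2214] 23.2 [np.float64(0.117), np.float64(0.046)]
side pin_center [ 0.4967 -0.343 ] -10.3 [np.float64(0.079), np.float64(0.036)]
```

Side and composite views agree: the medium bar has its lower dot at crop (295,550), and the pin next to the screwdriver is the rightmost. The lane fit residual is about 1 px. I'll move above the crossbar next.

```bash
cat >> h.py <<'E'
def frame(yaw,pitch=0):  # tool frame: pointing down, x along yaw heading, pitched with the lane slope
    return R.from_euler('z',yaw)*R.from_euler('y',pitch)*R.from_euler('x',np.pi)
def plan(tgt,rot):
    o=ctrl.get_obs(); T=pose(o); R0=R.from_matrix(T[:3,:3])
    best=min([rot,rot*R.from_euler('z',np.pi)],key=lambda r:abs(o['qpos'][5]+(R0.inv()*r).as_rotvec()[2]))
    rv=(R0.inv()*best).as_rotvec(); d=best.inv().apply(np.array(tgt)-T[:3,3])/.05
    print('t',o['time_s'],'pos',np.round(o['ee_pos'],4),'rot',np.round(o['eef_rot'],3),'q6',round(o['qpos'][5],2),'w',o['grip_width'],'F',np.round(o['force'],1))
    print(' turn',rv.round(3),'then shift(units of 50mm, final tool axes)',d.round(3))
E
python3 - <<'E'
from h import *
plan([.555,-.217,.16],frame(np.radians(22.5)))
E
```

```text
t 1.3 pos [ 0.1993 -0.5126  0.2054] rot [-3.142 -0.     0.371] q6 -0.07 w 0.09390813884503023 F [-0.4  0.5 -0.1]
 turn [-0.    -0.    -0.022] then shift(units of 50mm, final tool axes) [ 8.835 -2.739  0.909]
```

Emit:
{"fn": "move_arm", "kwargs": {"increments": [[1, 0.4, -0.1, 0, 0, 0, -0.02], [1, 0.7, -0.2, 0.07, 0, 0, 0], [1, 0.7, -0.22, 0.07, 0, 0, 0], [1, 0.7, -0.22, 0.07, 0, 0, 0], [1, 0.7, -0.22, 0.07, 0, 0, 0], [1, 0.7, -0.22, 0.07, 0, 0, 0], [1, 0.7, -0.22, 0.07, 0, 0, 0], [1, 0.7, -0.22, 0.07, 0, 0, 0], [1, 0.7, -0.22, 0.07, 0, 0, 0], [1, 0.7, -0.22, 0.07, 0, 0, 0], [1, 0.7, -0.22, 0.07, 0, 0, 0], [1, 0.7, -0.22, 0.07, 0, 0, 0], [1, 0.7, -0.2, 0.07, 0, 0, 0], [1, 0.1, 0, 0.05, 0, 0, 0], [1, 0, 0, 0, 0, 0, 0]]}}

```text
time_s: 2.8
ee_pos: [0.5597, -0.2181, 0.1603]
eef_rot: [-3.141, 0.001, 0.392]
force: [-0.6, -0.2, 0.1]
grip_width: 0.0941
grip_force: 0.0
```

```bash
cat > look.py <<'E'
import sys
from h import *
k,x,y,name=sys.argv[1],float(sys.argv[2]),float(sys.argv[3]),sys.argv[4]
p=shot('wrist'); im=p['color'].copy(); z=.02
for d in ctrl.cut_out(k,p):
    b=rect(d['mask']); e=np.array([px2w(p,q[::-1],z)[:2] for q in b]); l=[e[1]-e[0],e[2]-e[1]]; a=max(l,key=np.linalg.norm)
    print(round(d['conf'],2),np.round(d['centre']),px2w(p,b.mean(0)[::-1],z)[:2].round(4),'yaw',np.degrees(np.arctan(a[1]/a[0])).round(1),[np.linalg.norm(q).round(3) for q in l])
    cv2.polylines(im,[b.astype(int)],True,(0,255,0))
cv2.imwrite(f'pics/{name}.png',im)
plan([x,y,.16],frame(np.radians(22.5)))
E
python3 look.py crossbar_center .555 -.217 w1
```

```text
0.79 [204. 279.] [ 0.5587 -0.2143] yaw 22.8 [np.float64(0.024), np.float64(0.102)]
0.75 [158. 178.] [ 0.5639 -0.097 ] yaw -53.4 [np.float64(0.081), np.float64(0.019)]
0.61 [298. 208.] [ 0.4262 -0.1784] yaw -67.5 [np.float64(0.046), np.float64(0.016)]
t 2.9 pos [ 0.5589 -0.2193  0.1609] rot [-3.141  0.     0.39 ] q6 0.75 w 0.09398881895511613 F [-0.8  0.2 -0.5]
 turn [-0.     0.    -0.002] then shift(units of 50mm, final tool axes) [-0.056 -0.072  0.019]
```

View pics/w1.png

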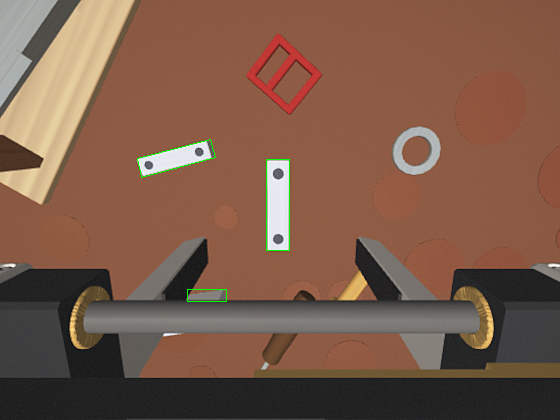

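Wrist view: the medium bar is centred at pixel (278,205), upright between the fingers and measured at 24x102 mm. The small bar (176,158) and buckle (284,74) are well clear.

```bash
python3 - <<'E'
from h import *
y=np.radians(22.6)
plan([.559-.02*np.cos(y),-.2145-.02*np.sin(y),.005],frame(y))
E
```

```text
t 2.9 pos [ 0.5589 -0.2193  0.1609] rot [-3.141  0.     0.39 ] q6 0.75 w 0.09398881895511613 F [-0.8  0.2 -0.5]
 turn [-0.     0.    -0.004] then shift(units of 50mm, final tool axes) [-0.362 -0.088  3.119]
```

Emit:
{"fn": "move_arm", "kwargs": {"increments": [[0.8, -0.18, -0.04, 0.3, 0, 0, 0], [0.7, -0.18, -0.05, 0.5, 0, 0, 0], [0.7, 0, 0, 0.6, 0, 0, 0], [0.7, 0, 0, 0.6, 0, 0, 0], [0.7, 0, 0, 0.5, 0, 0, 0], [0.7, 0, 0, 0.3, 0, 0, 0], [0.7, 0, 0, 0.2, 0, 0, 0], [0.7, 0, 0, 0.1, 0, 0, 0], [0.7, 0, 0, 0, 0, 0, 0], [0, 0, 0, 0, 0, 0, 0], [0, 0, 0, 0, 0, 0, 0], [0, 0, 0, 0, 0, 0, 0], [0, 0, 0, 0, 0, 0, 0], [0, 0, 0, 0, 0, 0, 0], [0, 0, 0, 0, 0, 0, 0], [0, 0, 0, 0, 0, 0, 0]], "force": 35}}

```text
time_s: 4.5
ee_pos: [0.5413, -0.2213, 0.006]
eef_rot: [3.141, -0.0, 0.391]
force: [0.2, -0.0, 1.3]
grip_width: 0.0236
grip_force: 35.0
```

```bash
cat > goto.py <<'E'
import sys
from fit import *
v=np.load('lane.npy'); a=[float(q) for q in sys.argv[1:4]]; dv=float(sys.argv[4]) if len(sys.argv)>4 else 15
plan((lane(v)@np.r_[a,1])[:3],frame(v[3],np.radians(dv)))
E
python3 goto.py -.14 0 .10; python3 -c "
from fit import *
print(lane(np.load('lane.npy'))@[-.14,0,.1,1])"
```

```text
t 4.5 pos [ 0.5413 -0.2213  0.006 ] rot [ 3.141 -0.     0.391] q6 0.73 w 0.023645509143105654 F [ 0.2 -0.   1.3]
 turn [ 0.072 -0.255  0.548] then shift(units of 50mm, final tool axes) [-0.303 -6.576 -3.501]
[0.62416736 0.09833039 0.17903058 1.        ]
```

Emit:
{"fn": "move_arm", "kwargs": {"increments": [[0, 0, 0, -0.2, 0, 0, 0], [0, 0, 0, -0.4, 0, 0, 0], [0, 0, 0, -0.6, 0, 0, 0], [0, 0, 0, -0.7, 0, 0, 0], [0, 0, 0, -0.7, 0, 0, 0], [0, 0, 0, -0.6, 0, 0, 0], [0, 0, 0, -0.4, 0.012, -0.043, 0.091], [0, 0, 0, -0.2, 0.012, -0.042, 0.092], [0, 0, 0, -0.1, 0.012, -0.043, 0.091], [0, 0, 0, 0, 0.012, -0.042, 0.092], [0, 0, 0, 0, 0.012, -0.043, 0.091], [0, 0, 0, 0, 0.012, -0.042, 0.091], [0, 0, 0, 0, 0, 0, 0]]}}

```text
time_s: 5.8
ee_pos: [0.5422, -0.2213, 0.2007]
eef_rot: [3.141, 0.263, -0.162]
force: [0.3, -1.2, -1.8]
grip_width: 0.0237
grip_force: 35.0
```

```bash
python3 goto.py -.14 0 .10
```

```text
t 5.8 pos [ 0.5422 -0.2213  0.2007] rot [ 3.141  0.263 -0.162] q6 1.32 w 0.023671866018001215 F [ 0.3 -1.2 -1.8]
 turn [-0.     0.001 -0.001] then shift(units of 50mm, final tool axes) [ 0.687 -6.572  0.264]
```

Emit:
{"fn": "move_arm", "kwargs": {"increments": [[0, 0.07, -0.3, 0, 0, 0, 0], [0, 0.07, -0.6, 0.02, 0, 0, 0], [0, 0.07, -0.7, 0.03, 0, 0, 0], [0, 0.07, -0.7, 0.03, 0, 0, 0], [0, 0.07, -0.7, 0.03, 0, 0, 0], [0, 0.07, -0.7, 0.03, 0, 0, 0], [0, 0.07, -0.7, 0.03, 0, 0, 0], [0, 0.07, -0.7, 0.03, 0, 0, 0], [0, 0.07, -0.7, 0.03, 0, 0, 0], [0, 0.06, -0.5, 0.03, 0, 0, 0], [0, 0, -0.25, 0, 0, 0, 0], [0, 0, -0.02, 0, 0, 0, 0], [0, 0, 0, 0, 0, 0, 0]]}}

```text
time_s: 7.1
ee_pos: [0.624, 0.0977, 0.1797]
eef_rot: [3.141, 0.261, -0.16]
force: [0.4, -0.1, -2.0]
grip_width: 0.0236
grip_force: 35.0
```

```bash
python3 goto.py -.14 0 .006; python3 - <<'E'
from fit import *
p=shot('wrist'); im=p['color'].copy(); L=lane(np.load('lane.npy'))
for m in [[-.03,0,.048],[-.042,.03,.044],[-.042,-.03,.044],[-.12,.022,.012],[-.12,-.022,.012],[-.03,.0515,.048],[-.03,.0685,.048],[0,.027,.033],[0,-.027,.033],[-.18,.03,0],[-.18,-.03,0]]:
    u=w2px(p,(L@np.r_[m,1])[:3]); print(m,u.round(0)); cv2.circle(im,(int(u[0]),int(u[1])),4,(0,255,0),1)
cv2.imwrite('pics/w2.png',im)
E
```

```text
t 7.1 pos [0.624  0.0977 0.1797] rot [ 3.141  0.261 -0.16 ] q6 1.8 w 0.02360338193323154 F [ 0.4 -0.1 -2. ]
 turn [ 1.000e-03  1.000e-03 -3.141e+00] then shift(units of 50mm, final tool axes) [-0.005  0.012  1.892]
[-0.03, 0, 0.048] [280.  81.]
[-0.042, 0.03, 0.044] [240.  99.]
[-0.042, -0.03, 0.044] [321.  99.]
[-0.12, 0.022, 0.012] [256. 195.]
[-0.12, -0.022, 0.012] [305. 195.]
[-0.03, 0.0515, 0.048] [209.  80.]
[-0.03, 0.0685, 0.048] [185.  80.]
[0, 0.027, 0.033] [244.  41.]
[0, -0.027, 0.033] [317.  41.]
[-0.18, 0.03, 0] [250. 253.]
[-0.18, -0.03, 0] [311. 253.]
```

View pics/w2.png

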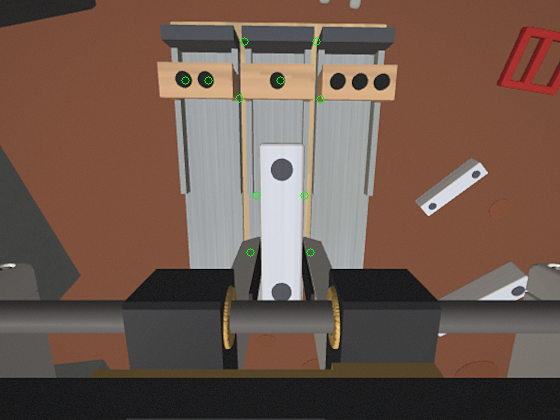

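Projected points fall on the one-stud lane's features within about 2 px (stud at (278,81)), and the bar is aligned with the lane. I'll lower it.

Emit:
{"fn": "move_arm", "kwargs": {"increments": [[0, 0, 0, 0.3, 0, 0, 0], [0, 0, 0, 0.4, 0, 0, 0], [0, 0, 0, 0.4, 0, 0, 0], [0, 0, 0, 0.3, 0, 0, 0], [0, 0, 0, 0.2, 0, 0, 0], [0, 0, 0, 0.14, 0, 0, 0], [0, 0, 0, 0.06, 0, 0, 0], [0, 0, 0, 0.04, 0, 0, 0], [0, 0, 0, 0, 0, 0, 0]]}}

```text
time_s: 8.05
ee_pos: [0.6008, 0.1019, 0.0908]
eef_rot: [3.142, 0.261, -0.16]
force: [0.4, -0.2, -1.9]
grip_width: 0.0242
grip_force: 35.0
```

Emit:
{"fn": "move_arm", "kwargs": {"increments": [[0, 0, 0, 0.02, 0, 0, 0], [0, 0, 0, 0.02, 0, 0, 0], [0, 0, 0, 0.02, 0, 0, 0], [0, 0, 0, 0, 0, 0, 0]]}}

```text
time_s: 8.45
ee_pos: [0.6001, 0.1021, 0.0882]
eef_rot: [-3.142, 0.261, -0.16]
force: [-0.0, -0.4, 3.6]
grip_width: 0.0236
grip_force: 35.0
```

Emit:
{"fn": "move_arm", "kwargs": {"increments": [[0.5, 0, 0, 0, 0, 0, 0], [0.5, 0, 0, 0, 0, 0, 0], [0.5, 0, 0, 0, 0, 0, 0], [0.5, 0, 0, -0.2, 0, 0, 0], [0.5, 0, 0, -0.4, 0, 0, 0], [0.3, -0.2, 0, -0.3, 0, 0, 0], [0, -0.4, 0, 0, 0, 0, 0], [0, -0.4, 0, 0, 0, 0, 0], [0, -0.2, 0, 0, 0, 0, 0], [0, 0, 0, 0.2, 0, 0, 0], [0, 0, 0, 0.3, 0, 0, 0], [0, 0, 0, 0.2, 0, 0, 0], [0, 0, 0, 0.1, 0, 0, 0], [0, 0, 0, 0, 0, 0, 0]]}}

```text
time_s: 9.85
ee_pos: [0.5437, 0.1111, 0.1071]
eef_rot: [3.141, 0.263, -0.161]
force: [-0.4, 0.6, 1.0]
grip_width: 0.0005
grip_force: 0.0
```

```bash
python3 goto.py -.108 0 .006; python3 - <<'E'
from fit import *
o=ctrl.get_obs(); print('lane',(np.linalg.inv(lane(np.load('lane.npy')))@np.r_[o['ee_pos'],1]).round(4))
p=shot('wrist'); cv2.imwrite('pics/w3.png',p['color'])
E
```

```text
t 9.85 pos [0.5437 0.1111 0.1071] rot [ 3.141  0.263 -0.161] q6 1.82 w 0.0005191201267596057 F [-0.4  0.6  1. ]
 turn [-2.000e-03  1.000e-03 -3.141e+00] then shift(units of 50mm, final tool axes) [-1.841  0.005  0.068]
lane [-2.0e-01 -3.0e-04  9.4e-03  1.0e+00]
```

View pics/w3.png

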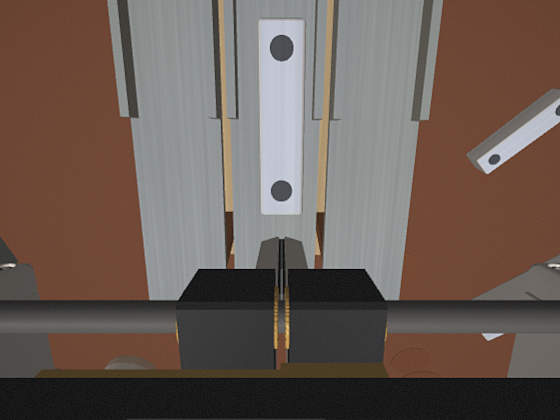

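The bar lies straight between the wall mouths, and the closed fingers at (281,245) are just uphill of its end. I'll push.

Emit:
{"fn": "move_arm", "kwargs": {"increments": [[0, 0.1, 0, 0.03, 0, 0, 0], [0, 0.15, 0, 0, 0, 0, 0], [0, 0.15, 0, 0, 0, 0, 0], [0, 0.15, 0, 0, 0, 0, 0], [0, 0.15, 0, 0, 0, 0, 0], [0, 0.15, 0, 0, 0, 0, 0], [0, 0.15, 0, 0, 0, 0, 0], [0, 0.15, 0, 0, 0, 0, 0], [0, 0.15, 0, 0, 0, 0, 0], [0, 0.15, 0, 0, 0, 0, 0], [0, 0.1, 0, 0, 0, 0, 0], [0, 0.1, 0, 0, 0, 0, 0], [0, 0.1, 0, 0, 0, 0, 0], [0, 0, 0, 0, 0, 0, 0]]}}

```text
time_s: 11.3
ee_pos: [0.6273, 0.0976, 0.0836]
eef_rot: [3.141, 0.262, -0.161]
force: [0.3, -0.2, -0.4]
grip_width: 0.0002
grip_force: 0.0
```

Emit:
{"fn": "move_arm", "kwargs": {"increments": [[0, 0.04, 0, 0, 0, 0, 0], [0, 0.03, 0, 0, 0, 0, 0], [0, 0, 0, 0, 0, 0, 0]]}}

```text
time_s: 11.6
ee_pos: [0.6302, 0.0973, 0.0831]
eef_rot: [3.141, 0.262, -0.16]
force: [-2.2, -0.1, 1.1]
grip_width: 0.0003
grip_force: 1.4
```

Emit:
{"fn": "move_arm", "kwargs": {"increments": [[0, 0.04, 0, 0, 0, 0, 0], [0, 0.02, 0, 0, 0, 0, 0], [0, 0, 0, 0, 0, 0, 0]]}}

```text
time_s: 11.9
ee_pos: [0.6305, 0.0975, 0.0831]
eef_rot: [3.141, 0.269, -0.16]
force: [-25.6, 2.9, 15.1]
grip_width: 0.0005
grip_force: 14.2
```

```bash
python3 goto.py -.108 0 .006; python3 - <<'E'
from fit import *
o=ctrl.get_obs(); print('lane',(np.linalg.inv(lane(np.load('lane.npy')))@np.r_[o['ee_pos'],1]).round(4),o['force'])
p=shot('wrist'); cv2.imwrite('pics/w4.png',p['color'])
E
```

```text
t 11.9 pos [0.6305 0.0975 0.0831] rot [ 3.141  0.269 -0.16 ] q6 1.79 w 0.0004719696710871902 F [-25.6   2.9  15.1]
 turn [-1.20e-02  2.00e-03 -3.14e+00] then shift(units of 50mm, final tool axes) [-0.02  -0.004  0.059]
lane [-1.09e-01  2.00e-04  8.90e-03  1.00e+00] [-25.62693467   2.9045886   15.07886907]
```

View pics/w4.png

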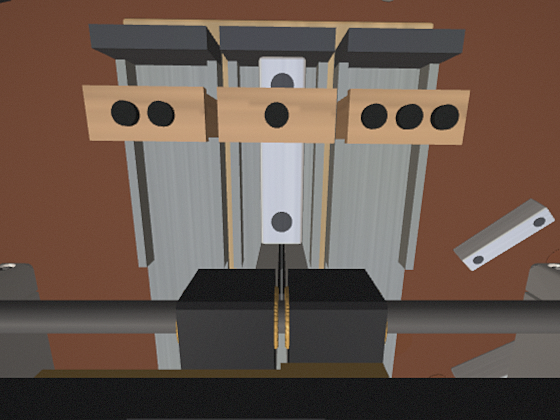

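The force jump (about 29 N) and the picture show the bar home against the one-stud lane's stop: its far end is at (282,60) touching the stop and its near end is at (281,243). I'll back off and go to the pin.

Emit:
{"fn": "move_arm", "kwargs": {"increments": [[0, -0.2, 0, 0, 0, 0, 0], [0, -0.3, 0, -0.2, 0, 0, 0], [0, 0, 0, -0.5, 0, 0, 0], [0, 0, 0, -0.7, 0, 0, 0], [0.3, 0, 0, -0.6, 0, 0, 0], [0.5, 0, 0, -0.3, 0, 0, 0], [0.5, 0, 0.3, 0, 0, 0, 0], [0.5, 0, 0.6, 0, 0, 0.04, 0], [0.5, 0, 0.7, 0, 0, 0.05, 0], [0.5, 0, 0.7, 0, 0, 0.05, 0], [0.5, 0, 0.7, 0, 0, 0.05, 0], [0.5, 0, 0.7, 0, 0, 0.05, 0], [0.5, 0, 0.7, 0, 0, 0.02, 0], [0.5, 0, 0.7, 0, 0, 0, 0], [0.5, 0, 0.7, 0, 0, 0, 0], [0.5, 0, 0.7, 0, 0, 0, 0], [0.5, 0, 0.6, 0, 0, 0, 0], [0.5, 0, 0.3, 0, 0, 0, 0], [0.5, 0, 0, 0, 0, 0, 0]]}}

```text
time_s: 13.85
ee_pos: [0.5786, -0.2709, 0.1988]
eef_rot: [3.142, 0.003, -0.163]
force: [0.1, 0.3, -0.6]
grip_width: 0.047
grip_force: 0.0
```

```bash
python3 -c "
from h import *
plan([.47,-.34,.17],frame(np.radians(-8.5)))"
```

```text
t 13.85 pos [ 0.5786 -0.2709  0.1988] rot [ 3.142e+00  3.000e-03 -1.630e-01] q6 1.24 w 0.04695640717149899 F [ 0.1  0.3 -0.6]
 turn [ 0.     0.003 -0.014] then shift(units of 50mm, final tool axes) [-1.943  1.688  0.576]
```

Emit:
{"fn": "move_arm", "kwargs": {"increments": [[0.5, -0.3, 0.25, 0.1, 0, 0, 0], [0.5, -0.5, 0.4, 0.1, 0, 0, 0], [0.5, -0.5, 0.4, 0.1, 0, 0, 0], [0.5, -0.4, 0.4, 0.1, 0, 0, 0], [0.5, -0.24, 0.24, 0.1, 0, 0, 0], [0.5, 0, 0, 0.06, 0, 0, 0], [0.5, 0, 0, 0, 0, 0, 0]]}}

```text
time_s: 14.55
ee_pos: [0.4708, -0.3365, 0.1715]
eef_rot: [-3.141, 0.002, -0.16]
force: [0.9, -0.0, -0.3]
grip_width: 0.0471
grip_force: 0.0
```

```bash
sed -i 's/z=.02$/z=.018/' look.py; python3 look.py pin_center .4965 -.34 w5
```

```text
0.79 [181. 278.] [ 0.4973 -0.3389] yaw -8.8 [np.float64(0.023), np.float64(0.076)]
t 14.65 pos [ 0.4712 -0.3365  0.1719] rot [ 3.142e+00  2.000e-03 -1.590e-01] q6 1.05 w 0.047076129561619336 F [ 0.5 -0.3  0.7]
 turn [-0.     0.002 -0.552] then shift(units of 50mm, final tool axes) [0.44  0.258 0.239]
```

View pics/w5.png

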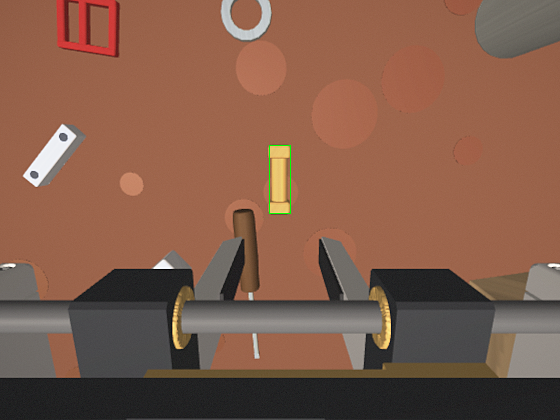

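The pin is at (279,180) in the wrist view, 76x23 mm, yaw -8.8°. The handle tip at (243,210) is about 25 mm clear of where the fingers come down.

```bash
python3 -c "
from h import *
plan([.4975,-.339,.005],frame(np.radians(-8.9)))"
```

```text
t 14.65 pos [ 0.4712 -0.3365  0.1719] rot [ 3.142e+00  2.000e-03 -1.590e-01] q6 1.05 w 0.047076129561619336 F [ 0.5 -0.3  0.7]
 turn [ 0.     0.002 -0.004] then shift(units of 50mm, final tool axes) [ 0.527 -0.032  3.339]
```

Emit:
{"fn": "move_arm", "kwargs": {"increments": [[0.5, 0.3, -0.03, 0.3, 0, 0, 0], [0.5, 0.23, 0, 0.5, 0, 0, 0], [0.5, 0, 0, 0.7, 0, 0, 0], [0.5, 0, 0, 0.7, 0, 0, 0], [0.5, 0, 0, 0.5, 0, 0, 0], [0.5, 0, 0, 0.3, 0, 0, 0], [0.5, 0, 0, 0.2, 0, 0, 0], [0.5, 0, 0, 0.12, 0, 0, 0], [0.5, 0, 0, 0, 0, 0, 0], [0, 0, 0, 0, 0, 0, 0], [0, 0, 0, 0, 0, 0, 0], [0, 0, 0, 0, 0, 0, 0], [0, 0, 0, 0, 0, 0, 0], [0, 0, 0, 0, 0, 0, 0], [0, 0, 0, 0, 0, 0, 0]], "force": 35}}

```text
time_s: 16.15
ee_pos: [0.4966, -0.3401, 0.0063]
eef_rot: [3.141, 0.001, -0.16]
force: [-1.3, 0.8, 4.7]
grip_width: 0.0174
grip_force: 35.0
```

Emit:
{"fn": "move_arm", "kwargs": {"increments": [[0, 0, 0, -0.2, 0, 0, 0], [0, 0, 0, -0.4, 0, 0, 0], [0, 0, 0, -0.6, 0, 0, 0], [0, 0, 0, -0.7, 0, 0, 0], [0, 0, 0, -0.7, 0, 0, 0], [0, 0, 0, -0.7, 0, 0, 0], [0, 0, 0, -0.5, 0, -0.05, 0], [0, 0, 0, -0.3, 0, -0.05, 0], [0, 0, 0, 0, 0, -0.05, 0], [0, 0, 0, 0, 0, -0.05, 0], [0, 0, 0, 0, 0, -0.06, 0], [0, 0, 0, 0, 0, 0, 0]]}}

```text
time_s: 17.35
ee_pos: [0.4978, -0.3399, 0.2103]
eef_rot: [-3.141, 0.264, -0.16]
force: [-0.6, 0.7, -2.1]
grip_width: 0.0169
grip_force: 35.0
```

```bash
python3 goto.py -.138 .06 .10
```

```text
t 17.35 pos [ 0.4978 -0.3399  0.2103] rot [-3.141  0.264 -0.16 ] q6 1.12 w 0.016918986544448584 F [-0.6  0.7 -2.1]
 turn [-0.     0.002  0.001] then shift(units of 50mm, final tool axes) [  1.256 -10.257   0.322]
```

Emit:
{"fn": "move_arm", "kwargs": {"increments": [[0, 0.08, -0.3, 0, 0, 0, 0], [0, 0.08, -0.6, 0.02, 0, 0, 0], [0, 0.08, -0.7, 0.02, 0, 0, 0], [0, 0.08, -0.7, 0.02, 0, 0, 0], [0, 0.08, -0.7, 0.02, 0, 0, 0], [0, 0.08, -0.7, 0.02, 0, 0, 0], [0, 0.08, -0.7, 0.02, 0, 0, 0], [0, 0.08, -0.7, 0.02, 0, 0, 0], [0, 0.08, -0.7, 0.02, 0, 0, 0], [0, 0.08, -0.7, 0.02, 0, 0, 0], [0, 0.08, -0.7, 0.02, 0, 0, 0], [0, 0.08, -0.7, 0.02, 0, 0, 0], [0, 0.08, -0.7, 0.02, 0, 0, 0], [0, 0.08, -0.7, 0.02, 0, 0, 0], [0, 0.08, -0.6, 0.02, 0, 0, 0], [0, 0.06, -0.3, 0.04, 0, 0, 0], [0, 0, -0.06, 0, 0, 0, 0], [0, 0, 0, 0, 0, 0, 0]]}}

```text
time_s: 19.15
ee_pos: [0.6352, 0.1568, 0.1791]
eef_rot: [3.141, 0.261, -0.161]
force: [-0.6, 0.2, -1.5]
grip_width: 0.0172
grip_force: 35.0
```

```bash
python3 goto.py -.138 .06 .006; python3 - <<'E'
from fit import *
p=shot('wrist'); im=p['color'].copy(); L=lane(np.load('lane.npy'))
for m in [[-.03,.0515,.048],[-.03,.0685,.048],[-.12,.082,.012],[-.12,.038,.012]]:
    u=w2px(p,(L@np.r_[m,1])[:3]); cv2.circle(im,(int(u[0]),int(u[1])),4,(0,255,0),1)
cv2.imwrite('pics/w6.png',im)
E
```

```text
t 19.15 pos [0.6352 0.1568 0.1791] rot [ 3.141  0.261 -0.161] q6 1.88 w 0.017209144696583127 F [-0.6  0.2 -1.5]
 turn [ 1.000e-03  0.000e+00 -3.141e+00] then shift(units of 50mm, final tool axes) [-0.011  0.01   1.89 ]
```

View pics/w6.png

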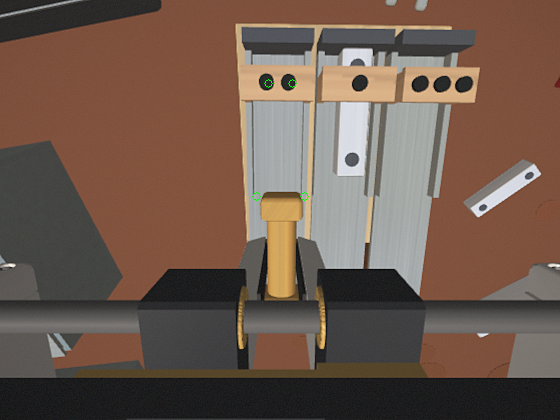

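The pin hangs straight over the two-stud lane, with studs at (266,82) and (289,82). The crossbar is still home in the middle lane. I'll lower the pin.

Emit:
{"fn": "move_arm", "kwargs": {"increments": [[0, 0, -0.03, 0.3, 0, 0, 0], [0, 0, 0, 0.4, 0, 0, 0], [0, 0, 0, 0.4, 0, 0, 0], [0, 0, 0, 0.3, 0, 0, 0], [0, 0, 0, 0.2, 0, 0, 0], [0, 0, 0, 0.14, 0, 0, 0], [0, 0, 0, 0.06, 0, 0, 0], [0, 0, 0, 0.04, 0, 0, 0], [0, 0, 0, 0.02, 0, 0, 0], [0, 0, 0, 0.02, 0, 0, 0], [0, 0, 0, 0, 0, 0, 0]]}}

```text
time_s: 20.3
ee_pos: [0.6118, 0.1626, 0.0884]
eef_rot: [3.141, 0.261, -0.16]
force: [0.0, -0.9, -1.3]
grip_width: 0.0171
grip_force: 35.0
```

Emit:
{"fn": "move_arm", "kwargs": {"increments": [[0, 0, 0, 0.02, 0, 0, 0], [0, 0, 0, 0.02, 0, 0, 0], [0, 0, 0, 0, 0, 0, 0]]}}

```text
time_s: 20.6
ee_pos: [0.6118, 0.1626, 0.0881]
eef_rot: [-3.141, 0.259, -0.16]
force: [-0.7, -1.4, 10.0]
grip_width: 0.017
grip_force: 35.0
```

Emit:
{"fn": "move_arm", "kwargs": {"increments": [[0.5, 0, 0, -0.02, 0, 0, 0], [0.5, 0, 0, 0, 0, 0, 0], [0.5, 0, 0, 0, 0, 0, 0], [0.5, 0, 0, -0.2, 0, 0, 0], [0.5, 0, 0, -0.4, 0, 0, 0], [0.3, -0.2, 0, -0.3, 0, 0, 0], [0, -0.4, 0, 0, 0, 0, 0], [0, -0.4, 0, 0, 0, 0, 0], [0, -0.25, 0, 0, 0, 0, 0], [0, 0, 0, 0.2, 0, 0, 0], [0, 0, 0, 0.3, 0, 0, 0], [0, 0, 0, 0.2, 0, 0, 0], [0, 0, 0, 0.12, 0, 0, 0], [0, 0, 0, 0, 0, 0, 0]]}}

```text
time_s: 22.0
ee_pos: [0.5526, 0.1719, 0.1064]
eef_rot: [3.141, 0.263, -0.161]
force: [0.1, 0.1, -0.2]
grip_width: 0.0005
grip_force: 0.0
```

```bash
python3 goto.py -.085 .06 .008; python3 - <<'E'
from fit import *
p=shot('wrist'); cv2.imwrite('pics/w7.png',p['color'])
L=np.linalg.inv(lane(np.load('lane.npy')))
for d in ctrl.cut_out('pin_center',p):
    b=rect(d['mask']); print(d['conf'],b.round(0).tolist())
E
```

```text
t 22.0 pos [0.5526 0.1719 0.1064] rot [ 3.141  0.263 -0.161] q6 1.9 w 0.0004921236692291172 F [ 0.1  0.1 -0.2]
 turn [-2.000e-03  1.000e-03 -3.142e+00] then shift(units of 50mm, final tool axes) [-2.317 -0.024  0.01 ]
0.85 [[258.0, 76.0], [305.0, 76.0], [305.0, 220.0], [258.0, 220.0]]
```

The pin is straight, centred at column 281, with its uphill end at row 220. I'll push.

Emit:
{"fn": "move_arm", "kwargs": {"increments": [[0, 0.1, 0, 0, 0, 0, 0], [0, 0.15, 0, 0, 0, 0, 0], [0, 0.15, 0, 0, 0, 0, 0], [0, 0.15, 0, 0, 0, 0, 0], [0, 0.15, 0, 0, 0, 0, 0], [0, 0.15, 0, 0, 0, 0, 0], [0, 0.15, 0, 0, 0, 0, 0], [0, 0.15, 0, 0, 0, 0, 0], [0, 0.15, 0, 0, 0, 0, 0], [0, 0.15, 0, 0, 0, 0, 0], [0, 0.15, 0, 0, 0, 0, 0], [0, 0.15, 0, 0, 0, 0, 0], [0, 0.15, 0, 0, 0, 0, 0], [0, 0.15, 0, 0, 0, 0, 0], [0, 0.1, 0, 0, 0, 0, 0], [0, 0.1, 0, 0, 0, 0, 0], [0, 0, 0, 0, 0, 0, 0]]}}

```text
time_s: 23.8
ee_pos: [0.6605, 0.1545, 0.0779]
eef_rot: [3.141, 0.262, -0.161]
force: [-0.8, -0.6, 0.6]
grip_width: 0.0004
grip_force: 0.0
```

Emit:
{"fn": "move_arm", "kwargs": {"increments": [[0, 0.03, 0, 0, 0, 0, 0], [0, 0.03, 0, 0, 0, 0, 0], [0, 0, 0, 0, 0, 0, 0]]}}

```text
time_s: 24.1
ee_pos: [0.663, 0.1542, 0.0775]
eef_rot: [3.141, 0.262, -0.16]
force: [0.4, 0.1, -0.1]
grip_width: 0.0009
grip_force: 0.0
```

Emit:
{"fn": "move_arm", "kwargs": {"increments": [[0, 0.03, 0, 0, 0, 0, 0], [0, 0.02, 0, 0, 0, 0, 0], [0, 0, 0, 0, 0, 0, 0]]}}

```text
time_s: 24.4
ee_pos: [0.6639, 0.1545, 0.0774]
eef_rot: [3.141, 0.266, -0.16]
force: [-14.7, 1.1, 6.7]
grip_width: 0.0004
grip_force: 7.7
```

```bash
python3 - <<'E'
from fit import *
o=ctrl.get_obs(); print('lane',(np.linalg.inv(lane(np.load('lane.npy')))@np.r_[o['ee_pos'],1]).round(4),o['force'])
p=shot('wrist'); cv2.imwrite('pics/w8.png',p['color'])
E
```

```text
lane [-0.0845  0.0618  0.0097  1.    ] [-14.73705045   1.13096819   6.67971763]
```

View pics/w8.png

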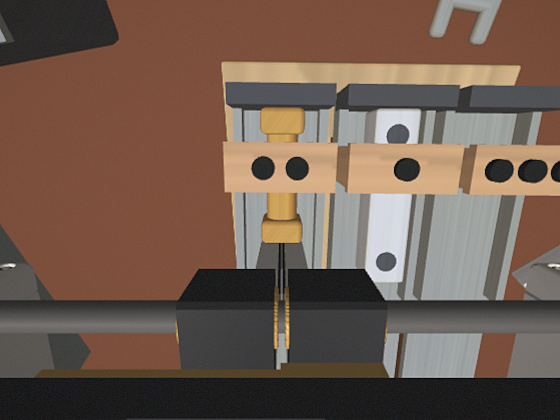

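The pin is home: its far end at (282,108) touches the stop, it spans to row 243 in the two-stud lane, and the push force rose to 16 N. The crossbar is still at its stop. I'll back off, lift and hand in.

Emit:
{"fn": "move_arm", "kwargs": {"increments": [[0, -0.1, 0, 0, 0, 0, 0], [0, -0.3, 0, 0, 0, 0, 0], [0, -0.2, 0, -0.3, 0, 0, 0], [0, 0, 0, -0.6, 0, 0, 0], [0, 0, 0, -0.6, 0, 0, 0], [0, 0, 0, -0.3, 0, 0, 0], [0, 0, 0, 0, 0, 0, 0], [0, 0, 0, 0, 0, 0, 0], [0, 0, 0, 0, 0, 0, 0]]}}

```text
time_s: 25.35
ee_pos: [0.6592, 0.1547, 0.1705]
eef_rot: [3.141, 0.263, -0.161]
force: [-0.4, -0.6, -0.8]
grip_width: 0.0003
grip_force: 0.0
```

```bash
python3 - <<'E'
from fit import *
p=shot('wrist'); L=lane(np.load('lane.npy'))
for k in ['pin_center','crossbar_center']:
    for d in ctrl.cut_out(k,p)[:2]:
        b=rect(d['mask']); q=[]
        for c in b: # intersect with lane plane z=.024
            r=L[:3,:3].T@p['T'][:3,:3]@np.linalg.inv(p['K'])@[c[0],c[1],1]; o=np.linalg.inv(L)@p['T'][:,3]; q.append((o[:3]+r*(.024-o[2])/r[2])[:2].round(3).tolist())
        print(k,round(d['conf'],2),q)
print(ctrl.get_obs()['force'])
print(ctrl.hand_in())
E
```

```text
pin_center 0.85 [[-0.041, 0.073], [-0.041, 0.05], [-0.074, 0.049], [-0.074, 0.073]]
pin_center 0.49 [[0.014, 0.091], [0.014, 0.033], [-0.159, 0.027], [-0.159, 0.096]]
crossbar_center 0.94 [[-0.113, -0.097], [-0.075, -0.147], [-0.092, -0.162], [-0.131, -0.112]]
crossbar_center 0.92 [[-0.1, 0.016], [-0.04, 0.016], [-0.041, -0.011], [-0.101, -0.013]]
[-0.34509306 -0.31638669  0.16637497]
the job is handed in; nothing more can be done
None
```

I pushed the crossbar to the stop of the one-stud lane, then the pin to the stop of the two-stud lane, let both go and handed the job in at about 25 s; hand-in returned no verdict, and I took no final picture of the buckle, screwdriver or shackle ring.

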